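Shut the photometer and feel its jaw gap with a taper blade

ROBOT

A 6-joint arm with a two-finger parallel gripper is mounted at the origin on the work surface. World frame = base frame: x ahead of the robot, y to its left, z up, the work surface at z = 0. Lengths are in mm, angles in rad, forces in N, time in s.
With the tool pointing down it reaches from about 300 to 950 mm from the base axis. Payload 3.1 kg.
Tool frame: the origin (TCP) lies midway between the tips of the shut fingers; the grasp point (between the pads) lies 19 mm behind it; z points along the fingers, y is the direction in which the jaws open and shut (so a half turn about z gives the same grasp; the last joint's range is limited). The gripper opens to 85 mm and grips with 20 to 120 N. Pads are 22 mm wide; open, the fingers measure 114 mm over their backs; the gripper's body (76 mm by 85 mm) begins 54 mm behind the grasp point. The pads swing forward as they close: fully open they stand 13 mm farther back than shut.
Start: joints at [1.104, 0.308, 1.634, -0, 1.2, -0.07], TCP at [241.569, 576.434, 231.272] pointing down, gripper open.
Joint ranges: [-3.06, 3.06], [-0.79, 1.96], [0.05, 2.63], [-1.19, 4.34], [0.05, 2.64], [-2.94, 2.94]. Speed limits (rad/s): [2.79, 2.79, 3.14, 3.14, 3.14, 3.14].

INTERFACE

Orientations are given as a rotation vector (axis times angle).
In Python, from bench import env, kinematics, read_camera, ticket gives the robot as it stands. Calls block until the motion is done:
- env.goto(position, orientation): joint-space move of the TCP to a pose.
- env.line_to(position, orientation=None, v=150, force_limit=None): straight line of the TCP; orientation=None keeps the orientation; v is the mean speed in mm/s. With force_limit (N) it stops when the force on the tool has changed by that much, and returns True; else False.
- env.move_joints(angles): joint-space move.
- env.grip(opening): finger opening in mm; the grip force is fixed at half the most; returns when the fingers have stopped.
- env.pause(seconds).
- kinematics.ik(position, orientation): joint angles nearest the present ones, or None.
- env.get_state(): the state.
- read_camera(name): name is "scene" or "top"; returns a dict with "img" (400x640x3 uint8, red, green, blue), "vfov" (degrees; the focal length in pixels is half the picture's height over the tangent of half this angle, whatever the lens; pixels are square), "cx", "cy" (the principal point, pixels), "R" (3x3) and "t" (3): a world point X has camera coordinates R X + t. Camera axes: x right, y down, z forward; pixel columns grow to the right and rows downward; lengths in mm; the calibration is good to about 2 mm. A picture is of the moment at which its call begins. There is no depth.
A pose or a line that the arm cannot do raises env.PlanningError and nothing moves.
- ticket.sign_off(): hands the job in, once; it reports no verdict.
The state is a dict: "t": time; "joint_positions": joint angles; "qvel": joint speeds; "tau": joint torques, N m; "position": TCP position; "tool_rot": TCP orientation; "contact_force": force on the tool from outside, world axes, zero at the start; "moment": the same for the moment, N m; "grip_width": finger opening in mm.
Only numpy, scipy, OpenCV 4.12 (cv2) and the standard library are available. Lean on these libraries where they do the work, as an engineer would, in place of code of your own. Each camera call takes 0.05 s, during which the arm holds its last target.

TASK

First push the photometer's blue front door shut until it seats on its catch. Then take the red-handled taper blade out of its stand and slide it, tip down, between the two jaw plates on top of the instrument until it just drags snugly on both plates, gently and without forcing it deeper. Finish while still holding the blade by its handle, upright and still at that depth, with the door shut and the bottles left where they stand.

Things in the scene. Friction and masses are not known exactly. Their poses are not given: they have to be found in the camera images.
- photometer: fixed grey bench instrument with a white top, 160 (x) x 240 (y) x 100 mm high; origin at the centre of its underside on the bench; its front with the door faces its own -x, z up. It carries the door and, on top, the gauge head with the two jaws.
- door (a joint): angle of the blue front door, rad: 0 shut, 0.4 to 0.9 at the start. Upright hinge at its +y end (photometer's axes); the free edge swings out to -x, so pushing it to +x shuts it. Light friction keeps it where it is left; over the last 0.1 rad a sprung catch resists with 2 to 3 N at the free edge, then pulls the door in and holds it at 0. Seated: below 0.03.
- door_edge (a point): upper corner of the door's free edge on its outer face, 140 mm from door_hinge. The door is 80 mm high, from 11 to 91 mm above the bench, 12 mm thick; its outer face is flat, nothing stands out from it.
- door_hinge (a point): upper corner of the door's outer face at the hinge end; the vertical hinge axis lies 12 mm behind it (inside). Door shut: outer face 92 mm in front (-x) of the photometer's origin, hinge axis 80 mm in front of it and 95 mm to its +y.
- mouth (a point): centre of the throat between the jaws, 170 mm above the bench; axes as the photometer's. The gap is along y; the plates are 34 mm long (x) and stand on an aluminium base 64 mm below. Above, flared lips rise 11 mm and lead in a blade up to 5 mm off centre. The gauge head floats: it yields up to 6 mm either way along y against 0.25 N/mm and so centres itself on the blade.
- set_jaw: brass jaw plate on the +y side of the gap, 6 mm thick, stiff. It was set by hand beforehand so that the gap at the throat is anything from 3.5 to 6.5 mm. Origin: on the head's base below the throat; it moves with the jaw.
- spring_jaw: blue jaw plate on the -y side, 6 mm thick, sprung along y: it yields from 2.5 N on and then gains 5 N per mm, up to 6 mm; over 11 N the blade is jammed, not snug. So the drag on a blade starts with roughly 3 to 6 N of downward push and grows by 0.5 to 1 N per mm of depth. Origin: on the head's base below the throat; it moves with the jaw.
- blade: tapered steel feeler blade, loose, about 60 g. Origin at the centre of its tip, z up to the handle. 75 mm long, 18 mm wide (x); tapers evenly on both sides in y: 2 mm thick at the tip plus 0.12 mm per mm above it. It meets both plates with the tip 12 to 38 mm below mouth, according to the gap. Its y must lie along the gap (photometer's y), either way round.
- handle (a point): middle of the blade's red handle, 103 mm above the tip: grip here. The handle is 30 mm along the blade's x, 20 mm thick along its y, and reaches from 75 to 127 mm above the tip.
- stand: fixed grey block 75 x 75 x 85 mm high with a slot in its top, in which the blade stands tip down, 10 mm above the bench, with its handle resting on the block's top; lift the blade straight up by 80 mm to clear it. Origin at the centre of its underside; x, y as the blade's.
- dropper: white plastic bottle with a black cap, 34 mm across, 60 mm high, loose; origin under its centre. Leave alone.
- reagent: amber jar with a black cap, 42 mm across, 70 mm high, loose; origin under its centre. Leave alone.
- vial: clear glass jar with a black cap, 32 mm across, 55 mm high, loose; origin under its centre. Leave alone.
There are look-alikes about, which are no part of the job. There is more than one size of the blade; the job needs the middle-sized.

How it is judged:
By the outcome, as a careful person would: the job done as asked, in the order asked, and still so for the second after the job is handed in, while the arm keeps its last pose, push and grip.
It also fails if it takes over 54 s, if anything falls off the work surface, if the arm or the gripper's body presses on something with over 40 N, if the wrist force passes 120 N, or if a joint passes its speed limit or range.

## Working session

There is one attempt and no reset: what is moved stays moved. The work goes in short steps, each a Python script; the robot and the scene stay as the last script left them, time stands still between calls to the robot, and variables do not carry over. Pictures are saved under pics/ and viewed, and the job is handed in when it is done.

```bash
ls; mkdir -p pics; python3 - <<'E'
from bench import env, read_camera
import cv2, numpy as np
for n in ("scene","top"):
    c=read_camera(n); cv2.imwrite(f"pics/{n}0.png",c["img"][:,:,::-1]); print(n,c["vfov"],c["cx"],c["cy"],np.round(c["R"],4).tolist(),np.round(c["t"],1), [k for k in c])
s=env.get_state(); print(s)
E
```

```text
pics
scene 57.878373898595974 314.86598981455165 205.3900028450053 [[0.1318, 0.9913, -0.0005], [0.7745, -0.1033, -0.624], [-0.6186, 0.0818, -0.7814]] [-106.1 -301.2 1324.7] ['img', 'vfov', 'cx', 'cy', 'R', 't']
top 48.38679332666555 320.3656613696681 192.04437439120866 [[0.024, -0.9997, 0.005], [-0.9903, -0.0244, -0.1368], [0.1369, -0.0017, -0.9906]] [  21.9  533.1 1393. ] ['img', 'vfov', 'cx', 'cy', 'R', 't']
{'t': 0.1, 'joint_positions': array([ 1.10425782e+00,  3.08984122e-01,  1.63503915e+00, -9.56253745e-06,
        1.19972374e+00, -6.97051328e-02]), 'qvel': array([-2.97993763e-04, -2.86522231e-03, -1.31852902e-03,  4.54367917e-05,
       -1.28054889e-03,  4.38536619e-04]), 'tau': array([-7.31245746e-04, -4.16401899e+01, -2.77647775e+01, -1.25199467e-04,
        3.93962895e-03, -1.65244381e-05]), 'position': array([241.25626369, 575.74924858, 230.13028665]), 'tool_rot': array([-0.61914586, -3.0794026 ,  0.00326627]), 'contact_force': array([-0.06368062,  0.40323521,  0.21958872]), 'moment': array([0.06516651, 0.01361968, 0.06095802]), 'grip_width': 85.60369508662495}
```

View pics/scene0.png

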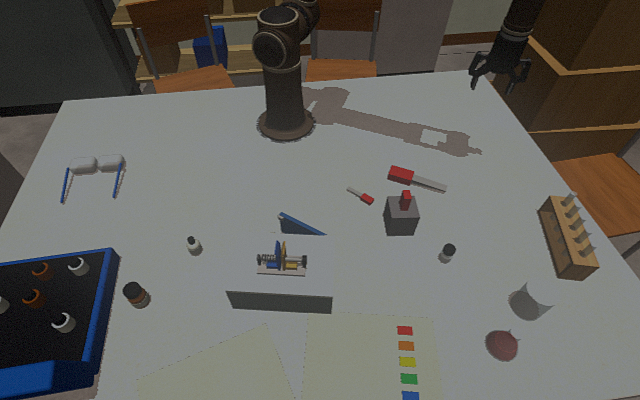

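View pics/top0.png

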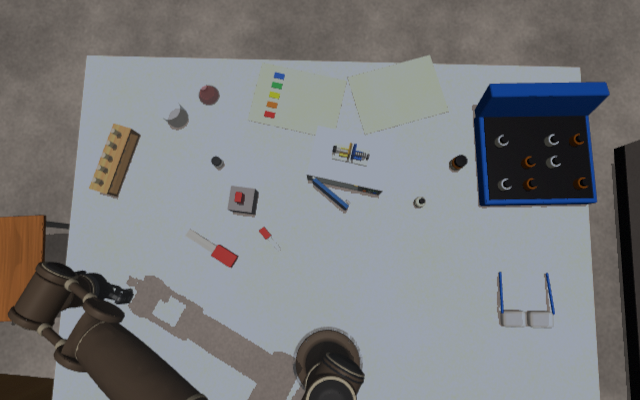

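The scene view shows three red-handled blades: one upright in the grey stand (scene 405,200; top 240,198), a larger one lying flat (scene 402,174; top 225,256) and a small one lying flat (scene 366,199; top 265,233). By its description, the one I want is the middle-sized one in the stand. The photometer with its open blue door is at scene 285,265 and top 350,155. Next I'll take close crops.

```bash
python3 - <<'E'
import cv2, numpy as np
def crop(n,x0,y0,w,h,s,out):
    im=cv2.imread(f"pics/{n}0.png")[y0:y0+h,x0:x0+w]
    im=np.clip(255*(im/255.)**0.7,0,255).astype(np.uint8)
    cv2.imwrite(out,cv2.resize(im,None,fx=s,fy=s,interpolation=cv2.INTER_CUBIC))
crop("scene",220,200,130,120,6,"pics/c1.png")
crop("top",295,130,100,85,7,"pics/c2.png")
crop("scene",340,155,120,90,6,"pics/c3.png")
crop("top",180,175,120,100,6,"pics/c4.png")
E
```

```text
(no output)
```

View pics/c1.png

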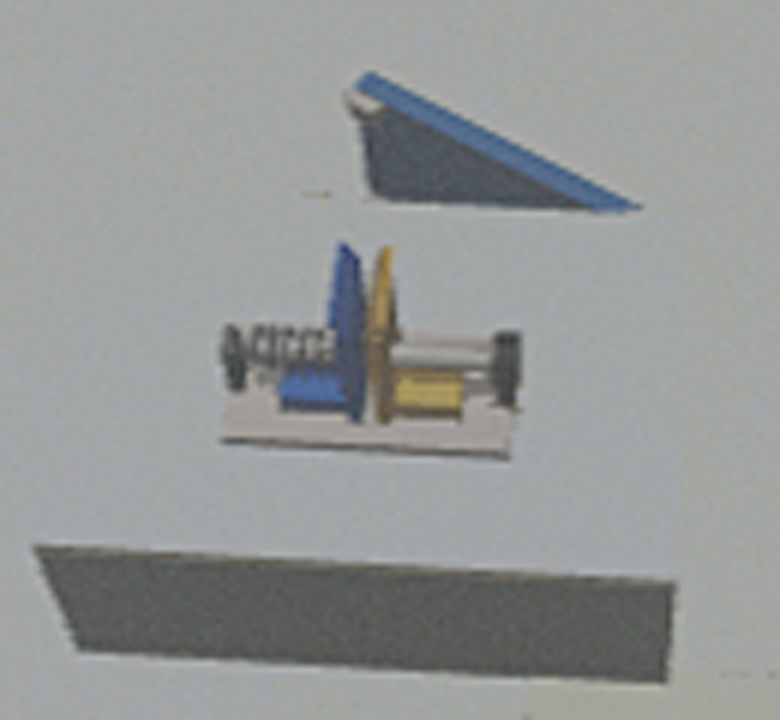

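View pics/c2.png

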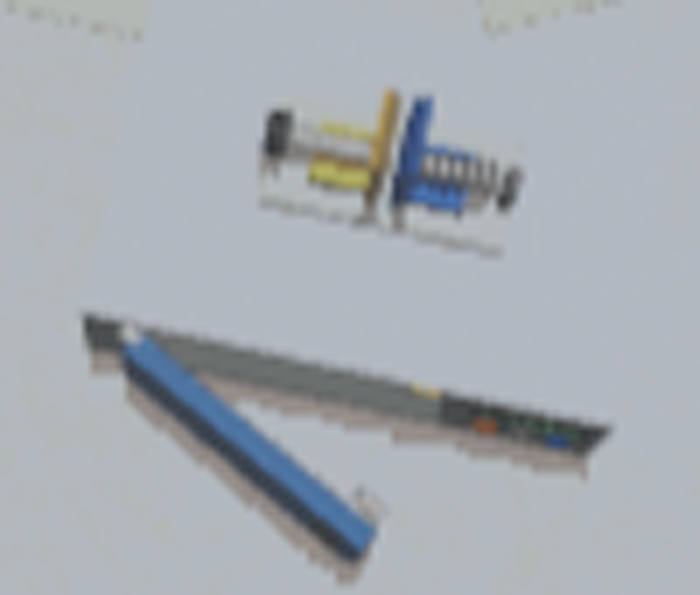

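View pics/c3.png

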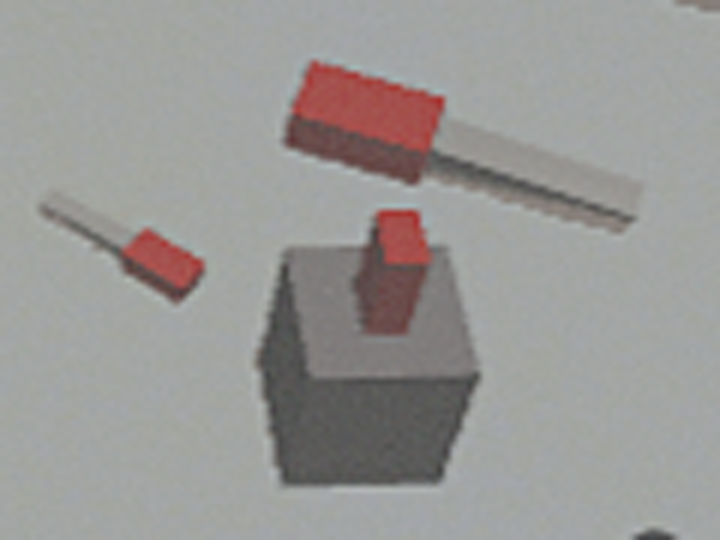

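View pics/c4.png

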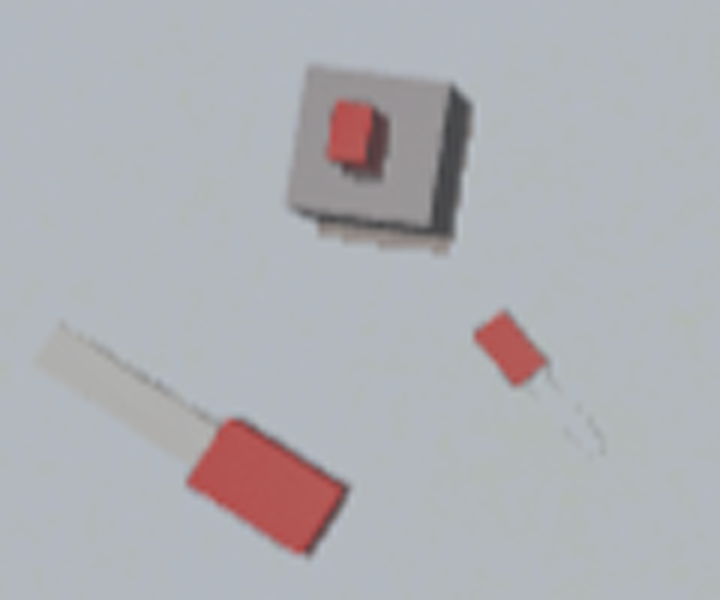

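The crops confirm the choice: the blade standing in the block is the middle-sized one, with the bigger and smaller ones lying loose. Its handle is longer along world x. Next I'll zoom in on the jaws.

```bash
cat > h.py <<'E'
import cv2, numpy as np
from bench import env, kinematics, read_camera, ticket
def crop(im,x0,y0,w,h,s,out,g=0.7):
    im=im[y0:y0+h,x0:x0+w,::-1]
    im=np.clip(255*(im/255.)**g,0,255).astype(np.uint8)
    im=cv2.resize(im,None,fx=s,fy=s,interpolation=cv2.INTER_CUBIC)
    for k in range(0,w,5):
        cv2.line(im,(k*s,0),(k*s,8 if k%10 else 16),(0,0,255),1)
        if k%10==0: cv2.putText(im,str(x0+k),(k*s+2,28),0,0.4,(0,0,255),1)
    for k in range(0,h,5):
        cv2.line(im,(0,k*s),(8 if k%10 else 16,k*s),(0,0,255),1)
        if k%10==0: cv2.putText(im,str(y0+k),(18,k*s+5),0,0.4,(0,0,255),1)
    cv2.imwrite(out,im)
def avg(n,k=4):
    c=[read_camera(n) for _ in range(k)]
    d=dict(c[0]); d["img"]=np.mean([x["img"].astype(float) for x in c],0).astype(np.uint8); return d
def proj(c,X):
    X=np.atleast_2d(X); f=200/np.tan(np.radians(c["vfov"])/2)
    p=X@np.array(c["R"]).T+np.array(c["t"])
    return np.c_[c["cx"]+f*p[:,0]/p[:,2], c["cy"]+f*p[:,1]/p[:,2]]
def cen(c): return -np.array(c["R"]).T@np.array(c["t"])
E
python3 - <<'E'
from h import *
import pickle
C={n:read_camera(n) for n in ("scene","top")}
pickle.dump(C,open("cams.pkl","wb"))
crop(C["scene"]["img"],252,235,60,46,13,"pics/d1.png")
crop(C["top"]["img"],328,138,48,34,16,"pics/d2.png")
for n in C: print(n,cen(C[n]))
E
```

```text
scene [1066.73927913  -34.37527282  847.0995758 ]
top [ 336.73767187   37.21537657 1452.68862576]
```

View pics/d1.png

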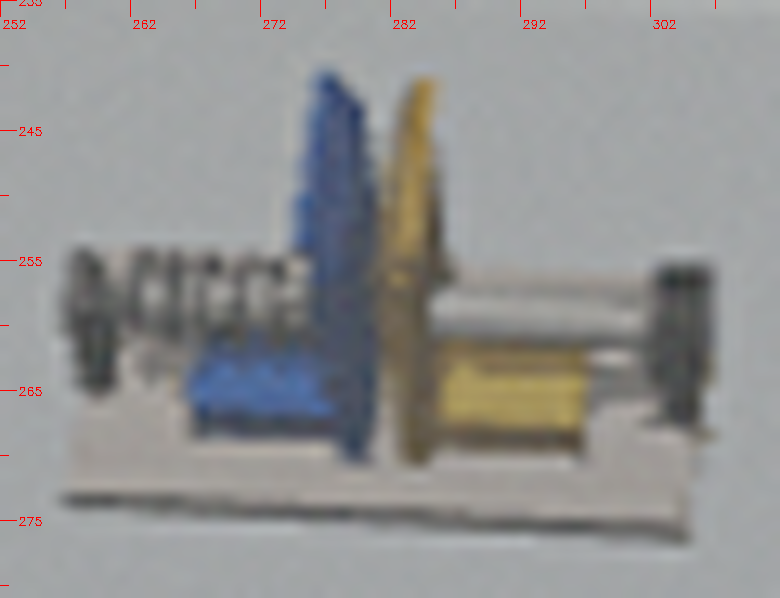

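View pics/d2.png

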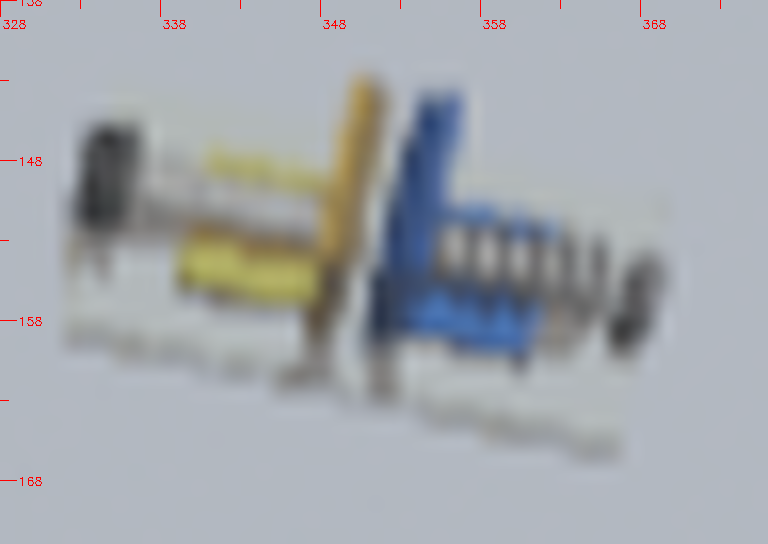

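```bash
cat > fit.py <<'E'
from h import *
import pickle
from scipy.optimize import least_squares
C=pickle.load(open("cams.pkl","rb"))
def Rz(a): return np.array([[np.cos(a),-np.sin(a),0],[np.sin(a),np.cos(a),0],[0,0,1]])
# photometer
sc=[((80,-120,100),(226.0,291.0)),((80,120,100),(332.3,297.0)),((80,-120,0),(233.3,308.3)),((80,120,0),(330.8,313.8))]
tp=[((-80,120,100),(306.7,175)),((-80,-120,100),(382.4,191.4))]
def door(a): # hinge axis (-80,95); shut: outer hinge corner (-92,95), edge (-92,-45)
    h=np.array([-80,95,0]); R=Rz(-a)
    return h+R@np.array([-12,0,91.]), h+R@np.array([-12,-140,91.]), h+R@np.array([0,-140,91.])
def res(p):
    x,y,w,a,mx,my,dx,dy=p; T=np.array([x,y,0]); W=lambda q:Rz(w)@np.array(q,float)+T
    r=[]
    def add(cam,q,uv,s=1,off=0):
        o=np.array([dx,dy,0]) if cam=="top" else 0
        r.extend((proj(C[cam],W(q)+o)[0]-uv)/s)
    for q,uv in sc: add("scene",q,uv)
    for q,uv in tp: add("top",q,uv)
    o,e,i=door(a); add("top",o,(312.9,180)); add("top",e,(345.7,207.9)); add("scene",e,(282,211.7)); add("top",i,(349,206))
    add("top",(mx+17,my,181),(353,143.7)); add("top",(mx-17,my,181),(350.4,155)); add("scene",(mx+17,my,181),(281.7,243)); 
    r.extend([dx/4,dy/4]); return np.array(r)
s=least_squares(res,[560,-30,-0.1,0.5,0,0,0,0],loss="soft_l1"); p=s.x
print(np.round(p,3)); print(np.round(res(p).reshape(-1,2),1).tolist())
x,y,w,a,mx,my,_,_=p; T=np.array([x,y,0])
print("mouth",Rz(w)@[mx,my,170]+T,"edge",Rz(w)@door(a)[1]+T,"hinge",Rz(w)@door(a)[0]+T)
# blade handle / stand
def res2(q):
    x,y,w,dx,dy=q; T=np.array([x,y,0]);r=[]
    def add(cam,P,uv):
        o=np.array([dx,dy,0]) if cam=="top" else 0
        r.extend(proj(C[cam],Rz(w)@np.array(P,float)+T+o)[0]-uv)
    s=lambda c,u:(u[0]/6+(340 if c=="scene" else 180),u[1]/6+(155 if c=="scene" else 175))
    for P,u in [((37.5,-37.5,85),(310,378)),((37.5,37.5,85),(480,374)),((37.5,-37.5,0),(282,487)),((37.5,37.5,0),(442,483)),((-37.5,-37.5,85),(287,246)),((-37.5,37.5,85),(448,246)),
      ((15,-10,137),(386,262)),((15,10,137),(428,264)),((-15,-10,137),(377,211)),((-15,10,137),(418,211))]: add("scene",P,s("scene",u))
    for P,u in [((37.5,37.5,85),(309,64)),((37.5,-37.5,85),(456,85)),((-37.5,37.5,85),(288,208)),((-37.5,-37.5,85),(432,227)),((15,10,137),(334,100)),((15,-10,137),(374,103)),((-15,10,137),(327,160)),((-15,-10,137),(363,166))]: add("top",P,s("top",u))
    r.extend([dx/4,dy/4]); return np.array(r)
s=least_squares(res2,[500,150,0,0,0],loss="soft_l1");print("stand",np.round(s.x,3));print(np.round(res2(s.x).reshape(-1,2),1).tolist())
E
python3 fit.py
```

```text
[ 6.33274e+02 -5.24200e+01 -1.96000e-01  4.90000e-01  4.71400e+00
  3.80100e+00  2.00000e-02 -2.41500e+00]
[[-0.7, -0.8], [0.8, -0.4], [-0.1, -0.1], [0.7, 0.5], [-0.0, -0.8], [0.5, -0.3], [-0.8, -0.7], [0.9, 0.8], [-0.2, -0.7], [0.1, -0.3], [-0.6, 0.8], [-0.4, 0.6], [-0.6, 8.6], [0.0, -0.6]]
mouth [638.63795192 -49.60996754 170.        ] edge [475.37383065 -44.40891637  91.        ] hinge [564.02784189  63.94451592  91.        ]
stand [ 4.99331e+02  2.80716e+02 -1.10000e-01 -1.85200e+00 -2.51800e+00]
[[-0.0, 0.2], [0.1, 0.3], [-0.4, 0.1], [-0.4, 0.2], [-0.4, 0.3], [-0.1, -0.2], [0.1, 0.0], [0.9, -0.4], [-0.5, -0.3], [0.4, -0.5], [-0.0, 0.0], [-0.7, -0.3], [-0.5, -0.1], [-0.4, -0.1], [0.3, 0.0], [0.3, 0.4], [-0.1, -0.1], [0.5, -0.2], [-0.5, -0.6]]
```

The fit is good once I correct one label. The jaw tip in the scene view at row 241 is the far end of the plates, and the model predicts about 240 for it. The photometer is at (633,-52) with yaw -0.196, the door is at 0.49 rad, the mouth is at about (638.5,-49.5), and the blade is at (499.3,280.7) with yaw -0.11. I'll shut the door first with the fingers closed.

```bash
cat >> h.py <<'E'
from scipy.spatial.transform import Rotation as Ro
def down(psi):
    y=np.array([np.cos(psi),np.sin(psi),0]); z=np.array([0,0,-1.]); return Ro.from_matrix(np.c_[np.cross(y,z),y,z]).as_rotvec()
def Rz(a): return np.array([[np.cos(a),-np.sin(a),0],[np.sin(a),np.cos(a),0],[0,0,1]])
P0=np.array([633.3,-52.4,0]); W=-0.196
def doorpt(a,off,r=125,z=50):
    return P0+Rz(W)@(np.array([-80,95,z])+Rz(-a)@np.array([-12-11-off,-r,0]))
def st(m=""):
    s=env.get_state(); print(m,round(s["t"],2),np.round(s["position"],1),"F",np.round(s["contact_force"],2),"q",np.round(s["joint_positions"],2),"g",round(s["grip_width"],1)); return s
E
python3 - <<'E'
from h import *
p=doorpt(0.5,35); q=p.copy(); q[2]=210
for k in (np.pi/2,-np.pi/2): print(kinematics.ik(q,down(W-0.5+k)))
env.grip(0)
env.goto(q,down(W-0.5+np.pi/2)); st("above")
env.line_to(p,v=200); st("low")
c=read_camera("top"); crop(c["img"],290,130,110,100,6,"pics/e1.png")
E
```

```text
[-1.02404383e-01 -1.56398375e-02  2.05172814e+00 -4.44089210e-16
  1.10550435e+00 -9.77200710e-01]
[-0.10240438 -0.01563984  2.05172814  0.          1.10550435  2.16439194]
above 3.17 [448.9  -1.8 210.1] F [ 0.53  0.14 -0.14] q [-0.1  -0.02  2.05  0.    1.11 -0.98] g 0.3
low 4.12 [449.7  -2.3  50.7] F [-0.78  0.36  0.25] q [-0.1   0.25  2.15  0.    0.74 -0.98] g 0.1
```

View pics/e1.png

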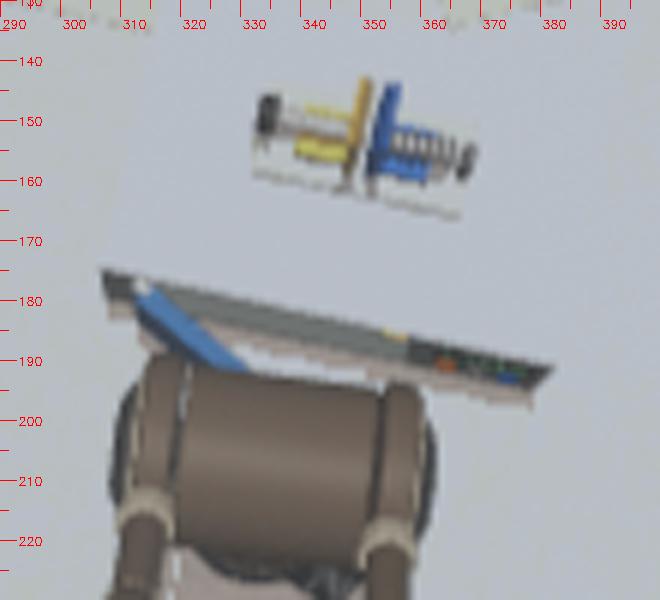

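The arm hides the gripper here, but the door hasn't moved. I'll push along its arc.

```bash
python3 - <<'E'
from h import *
for a,off in ((0.5,3),(0.4,0),(0.3,0),(0.2,0),(0.1,0),(0.03,0),(0,-1),(0,-5)):
    r=env.line_to(doorpt(a,off),down(W-a+np.pi/2),v=50,force_limit=14)
    st(f"{a} {r}")
    if r: break
E
```

```text
0.5 False 4.96 [472.9 -22.9  49.7] F [0.08 0.51 0.06] q [-0.14  0.29  2.1   0.    0.75 -1.02] g 0.1
0.4 False 5.42 [483.8 -34.   49.9] F [ 0.96 -0.97  0.69] q [-0.16  0.31  2.07  0.    0.76 -1.13] g 0.1
0.3 False 5.83 [493.2 -42.4  49.9] F [-0.69  0.24  0.17] q [-0.17  0.32  2.05  0.    0.77 -1.25] g 0.1
0.2 False 6.22 [503.5 -49.9  49.9] F [ 0.45 -0.81 -0.24] q [-0.18  0.34  2.02  0.    0.78 -1.36] g -0.1
0.1 False 6.62 [514.5 -56.3  49.9] F [0.28 0.87 0.  ] q [-0.19  0.36  2.    0.    0.79 -1.47] g -0.2
0.03 False 6.95 [522.5 -60.1  49.8] F [-0.69  0.59 -0.48] q [-0.2   0.37  1.98  0.    0.79 -1.54] g -0.0
0 False 7.2 [526.  -61.5  49.5] F [-3.13  0.42 -0.57] q [-0.2   0.38  1.97  0.    0.8  -1.57] g -0.2
0 False 7.45 [525.9 -61.5  49.1] F [-12.25   2.77   8.08] q [-0.2   0.39  1.96 -0.    0.81 -1.57] g -0.1
```

```bash
python3 - <<'E'
from h import *
env.line_to(doorpt(0,30),v=120); 
p=doorpt(0,30);p[2]=240; env.line_to(p,v=250)
p=np.array([430,200,240.]); env.goto(p,down(-0.11+np.pi/2)); st()
for n,b in (("top",(290,130,110,90)),("scene",(220,200,130,120))):
    c=read_camera(n); crop(c["img"],*b,6,f"pics/f_{n}.png")
E
```

```text
9.83 [430.1 199.3 239.3] F [-0.03 -0.92  0.63] q [ 0.34  0.    1.97 -0.    1.17 -1.12] g -0.3
```

View pics/f_top.png

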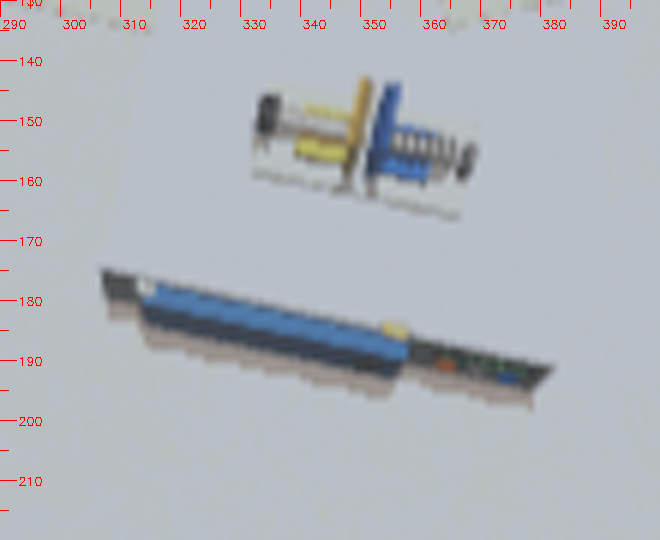

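View pics/f_scene.png

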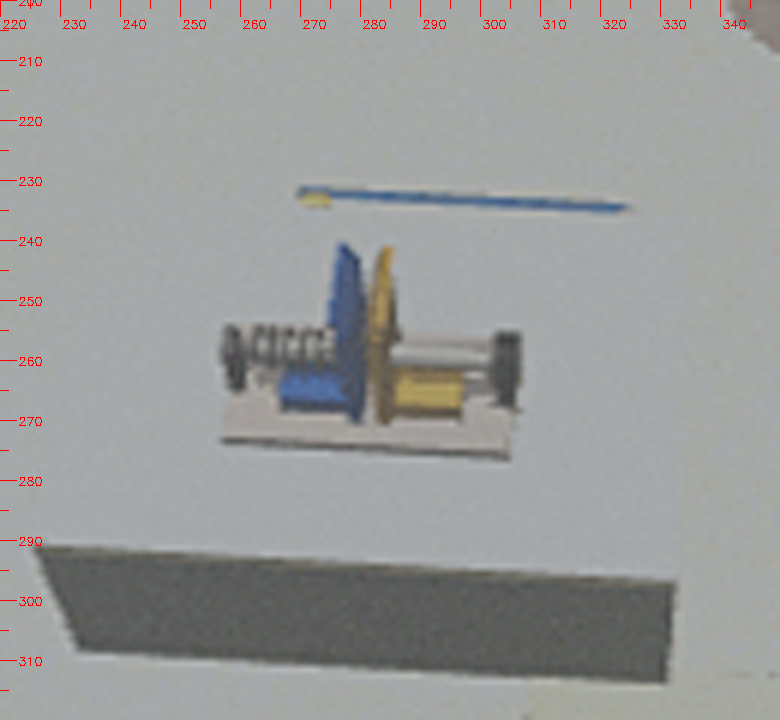

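The door lies flat against the front face along its whole length: (313,177) to (357,189) in top, and one thin even strip in scene. It took a 12 N stop without moving further, so it is seated. Next I'll fetch the blade.

```bash
python3 - <<'E'
from h import *
o=down(-0.11+np.pi/2)
env.grip(50); env.goto([499.3,280.7,200],o)
print(env.line_to([499.3,280.7,95],v=120,force_limit=10)); st()
for n,b in (("top",(190,160,100,70)),("scene",(360,150,100,90))):
    c=read_camera(n); crop(c["img"],*b,7,f"pics/g_{n}.png")
E
```

```text
False
 12.02 [500.1 281.   96. ] F [ 0.5  -1.38  0.61] q [ 0.44  0.37  1.85  0.    0.91 -1.02] g 50.1
```

View pics/g_scene.png

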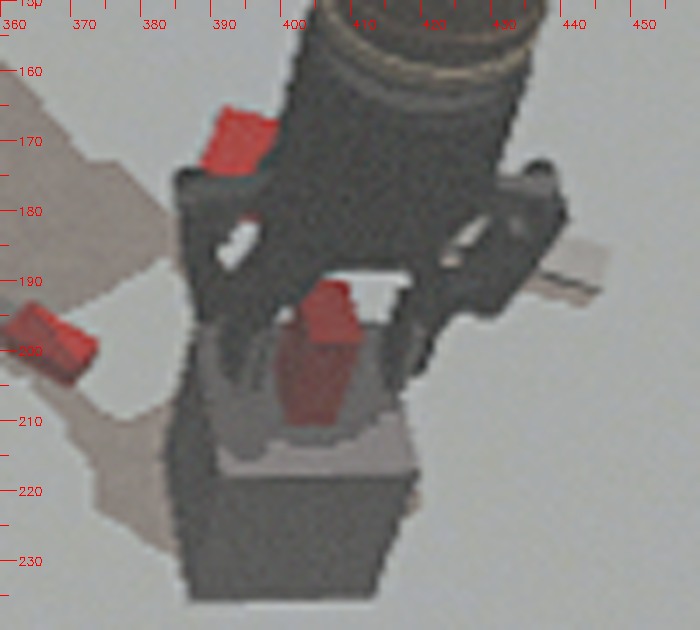

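View pics/g_top.png

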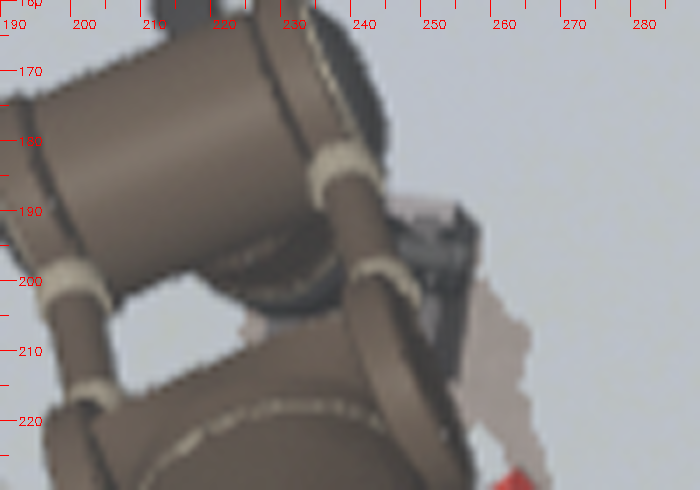

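The handle (399–410, 190–210 in scene) stands between the two pads, roughly centred. I'll grip and lift.

```bash
python3 - <<'E'
from h import *
env.grip(15); st("grip"); p=env.get_state()["position"]
env.line_to([500,281,185],v=80); st("up")
env.pause(0.3); st("up")
env.line_to([500,281,230],v=120)
for n,b in (("scene",(360,100,120,100)),("top",(190,140,100,80))):
    c=read_camera(n); crop(c["img"],*b,6,f"pics/h_{n}.png")
E
```

```text
grip 12.49 [499.8 280.9  95.7] F [-0.11 -0.9   3.42] q [ 0.44  0.37  1.85 -0.    0.91 -1.02] g 19.3
up 13.77 [499.4 280.7 184.2] F [-0.06 -0.09 -1.3 ] q [ 0.44  0.26  1.8  -0.    1.09 -1.02] g 19.8
up 14.07 [499.8 280.9 184.6] F [-0.25 -0.31 -1.08] q [ 0.44  0.26  1.8   0.    1.09 -1.02] g 19.4
```

View pics/h_scene.png

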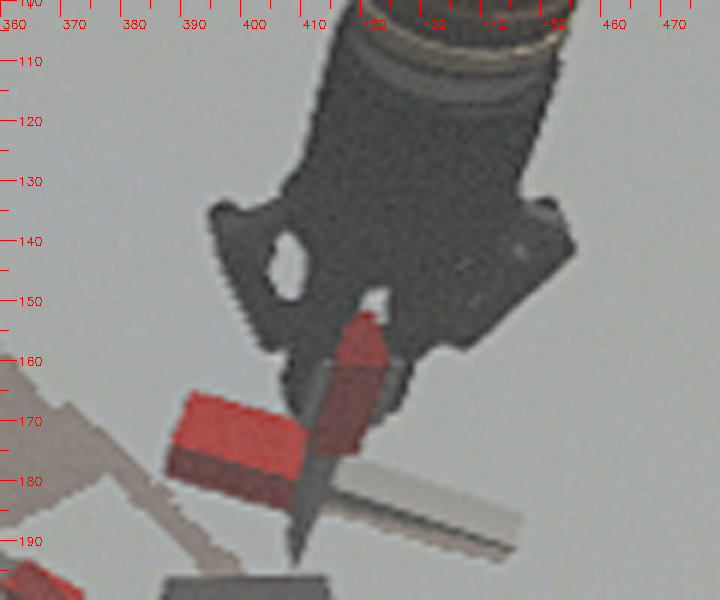

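```bash
python3 - <<'E'
from h import *
import pickle
C=pickle.load(open("cams.pkl","rb"))
s=st(); x,y,z=s["position"]; print(Ro.from_rotvec(s["tool_rot"]).as_matrix()[:,2])
T=np.array([x,y,z-85.7]); R=Rz(-0.11)
for n,P in (("tip+x",(9,0,0)),("tip-x",(-9,0,0)),("hb +x-y",(15,-10,75)),("hb +x+y",(15,10,75)),("ht+x-y",(15,-10,127)),("ht+x+y",(15,10,127)),("ht-x-y",(-15,-10,127))): print(n,proj(C["scene"],R@np.array(P,float)+T).round(1))
print("mouth top view",proj(C["scene"],[[638.6,-49.6,170]]).round(1))
E
```

```text
14.69 [499.2 280.6 228.8] F [-0.35 -0.03 -1.59] q [ 0.44  0.21  1.76  0.    1.17 -1.02] g 19.3
[-1.96677353e-03 -9.14709030e-04 -9.99997648e-01]
tip+x [[408.3 195.3]]
tip-x [[407.  189.9]]
hb +x-y [[410.9 176.9]]
hb +x+y [[419.3 176.7]]
ht+x-y [[415.7 161.1]]
ht+x+y [[424.5 161. ]]
ht-x-y [[413.1 152. ]]
mouth top view [[282.4 247.6]]
```

View pics/h_top.png

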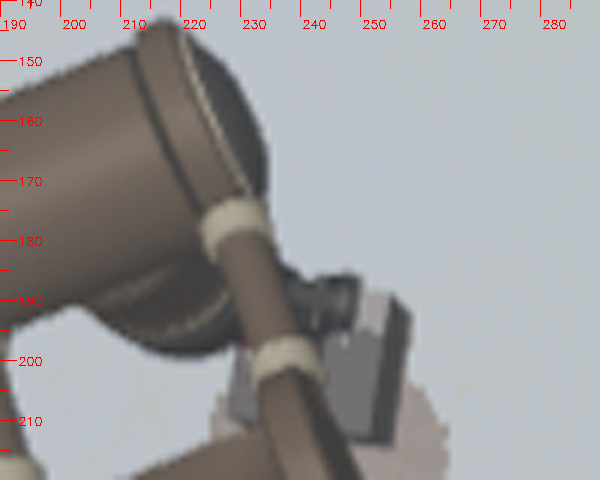

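The grip is good: predicted and observed tip and handle corners agree within about 1 px, and the blade is upright. I'll move it above the mouth.

```bash
python3 - <<'E'
from h import *
env.line_to([499.5,281,305],v=150)
o=down(W+np.pi/2)
env.goto([638.6,-50.3,305],o); env.line_to([638.6,-50.3,280],v=60); st()
c=avg("scene",3); crop(c["img"],240,190,90,100,6,"pics/i_scene.png")
c=read_camera("top"); crop(c["img"],300,100,100,90,6,"pics/i_top.png")
E
```

```text
17.26 [638.4 -50.1 279.4] F [ 0.56  0.24 -1.22] q [-0.15  0.3   1.55 -0.    1.3  -1.52] g 19.1
```

View pics/i_scene.png

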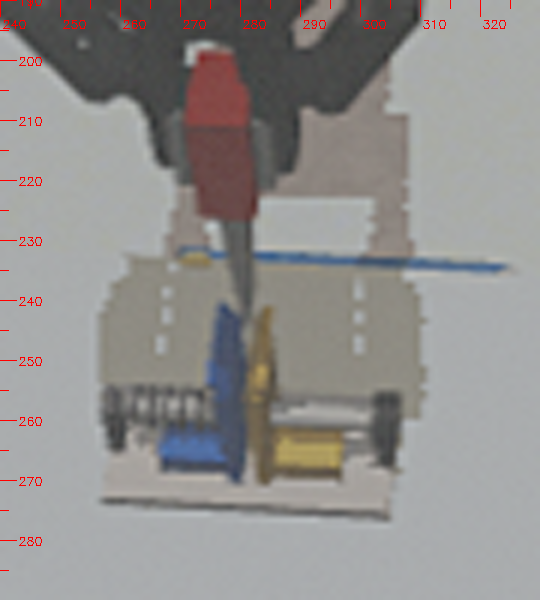

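View pics/i_top.png

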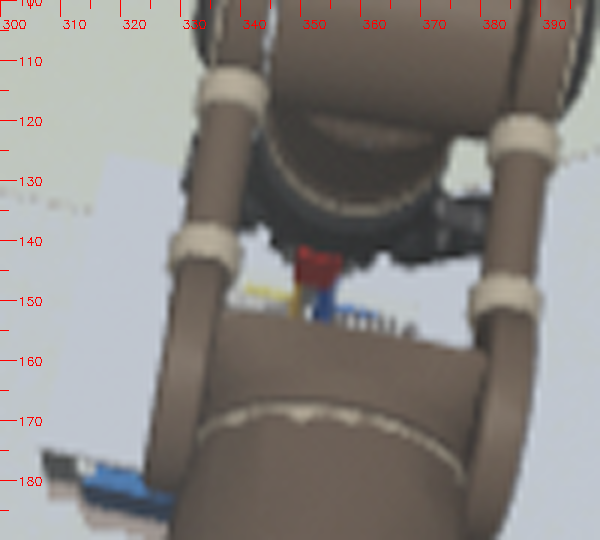

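The tip is at (281,243), right between the lips. The lean in the image is only perspective. I'll go down into the throat slowly with force guarding.

```bash
cat >> h.py <<'E'
def F(n=6):
    v=[]
    for _ in range(n): env.pause(0.03); v.append(np.r_[env.get_state()["contact_force"],env.get_state()["position"]])
    return np.mean(v,0)
E
python3 - <<'E'
from h import *
b=F(); print(b.round(2))
r=env.line_to([638.6,-50.3,256],v=40,force_limit=4); f=F(); print(r,(f-b)[:3].round(2),f[3:].round(1))
if not r:
  z=256
  while z>212:
    z-=3; r=env.line_to([638.6,-50.3,z],v=20,force_limit=5); f=F(5); d=f-b
    print(z,r,d[:3].round(2),f[3:].round(1),round(env.get_state()["t"],1))
    if r or d[2]>2.2 or abs(d[0])+abs(d[1])>4: break
E
```

```text
[ 2.3000e-01  8.0000e-02 -6.6000e-01  6.3884e+02 -5.0410e+01  2.8045e+02]
False [ 0.08 -0.17  0.29] [638.7 -50.4 256.2]
253 False [-0.08 -0.63 -0.17] [638.6 -50.3 252.9] 19.1
250 False [-0.7  -0.87  0.06] [638.4 -50.3 249.7] 19.5
247 False [-0.61 -1.22 -0.34] [638.5 -50.3 246.9] 20.0
244 False [-0.4  -0.79 -0.59] [638.5 -50.3 243.8] 20.5
241 False [-0.3  -0.89 -0.31] [638.5 -50.3 240.8] 20.9
238 False [-0.19 -1.05 -0.44] [638.5 -50.3 237.8] 21.4
235 False [-0.4  -0.46 -0.56] [638.5 -50.3 234.8] 21.9
232 False [ 0.05 -1.16 -0.45] [638.5 -50.3 231.8] 22.3
229 False [ 0.2  -1.15 -0.67] [638.7 -50.3 228.9] 22.8
226 False [-0.23 -1.48  3.18] [639.  -50.4 226.5] 23.3
```

Contact began between TCP z 229 and 226.5, so the tip is about 29 mm below the mouth, within the expected range. I'll check with a picture and then go on in 1 mm steps.

```bash
python3 - <<'E'
from h import *
b=np.array([0.23,0.08,-0.66-0.45])  # free-air baseline just before contact
f=F(8); print("now",(f[:3]-b).round(2),f[3:].round(2))
for z in (225,224):
    r=env.line_to([638.6,-50.3,z],v=10,force_limit=5); f=F(8)
    print(z,r,(f[:3]-b).round(2),f[3:].round(2),round(env.get_state()["t"],1))
c=avg("scene",3); crop(c["img"],240,200,90,95,6,"pics/j_scene.png")
print(env.get_state()["moment"].round(2))
E
```

```text
now [-0.09 -0.86  4.43] [638.97 -50.36 226.54]
225 False [ 0.3  -0.91  6.08] [638.89 -50.35 225.35] 24.1
224 False [ 0.23 -1.12  5.82] [638.78 -50.34 224.21] 24.6
[-0.23 -0.07  0.02]
```

View pics/j_scene.png

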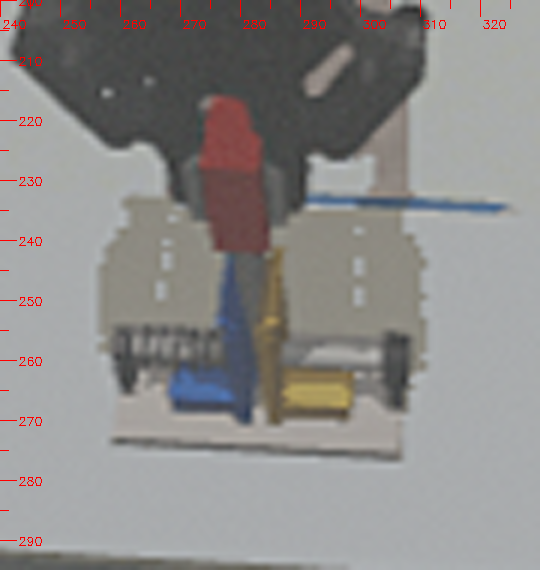

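The blade is between the plates, and the head has floated about 2 px (roughly 4 mm) towards +y, inside its 6 mm. I'll confirm the drag grows over one more millimetre, and that the blade hasn't slipped in the grip.

```bash
python3 - <<'E'
from h import *
b=np.array([0.23,0.08,-1.11])
r=env.line_to([638.6,-50.3,223.2],v=8,force_limit=4); f=F(15)
print(r,(f[:3]-b).round(2),f[3:].round(2)); s=st()
c=avg("scene",3); crop(c["img"],255,205,50,50,12,"pics/k_scene.png")
T=f[3:]-[0,0,85.7]
for n,P in (("hb-",(15,-10,75)),("hb+",(15,10,75)),("ht-",(15,-10,127)),("ht+",(15,10,127))): print(n,proj(c,Rz(W)@np.array(P,float)+T).round(1))
t=read_camera("top"); cv2.imwrite("pics/k_top.png",t["img"][:,:,::-1]); cv2.imwrite("pics/k_sc.png",c["img"][:,:,::-1])
E
```

```text
False [ 0.11 -1.39  6.61] [638.74 -50.32 223.45]
 25.48 [638.7 -50.3 223.4] F [ 0.5  -1.41  5.8 ] q [-0.15  0.34  1.6  -0.    1.19 -1.52] g 19.7
hb- [[274.9 242.6]]
hb+ [[284.5 243.1]]
ht- [[272.6 228.2]]
ht+ [[282.8 228.7]]
```

View pics/k_scene.png

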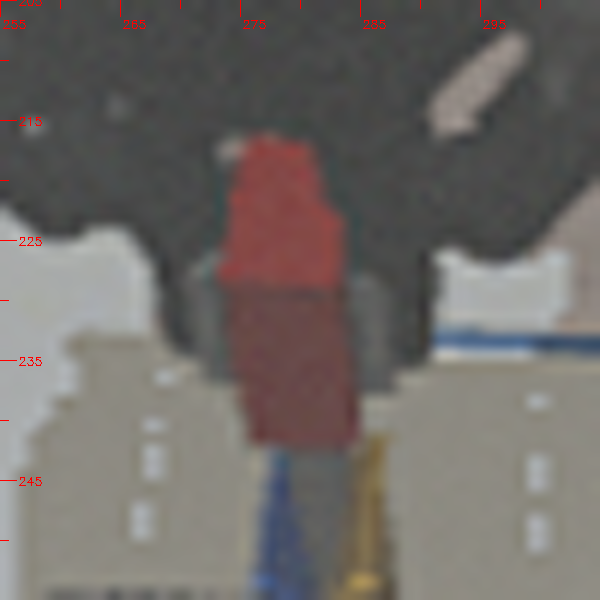

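View pics/k_sc.png

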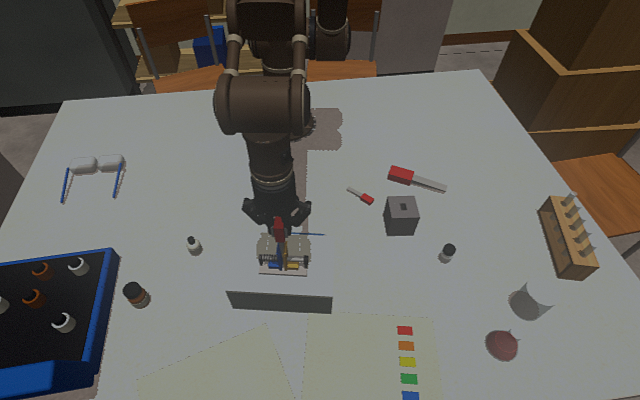

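The handle's lower edge is at (275.5–284.5, 242) against a prediction of about 242.8, so there's no slip. The drag has grown gently to about 6.6 N. The bottles at (193,246), (136,294) and (447,252) haven't moved, and the door strip is still flat. I'll hand it in.

```bash
python3 - <<'E'
from h import *
st(); print(ticket.sign_off())
E
```

```text
25.68 [638.7 -50.3 223.4] F [ 0.23 -1.49  5.07] q [-0.15  0.34  1.6   0.    1.19 -1.52] g 19.5
the job is handed in; nothing more can be done
None
```

The door is shut and the middle-sized blade is held upright by its handle between the two jaw plates, dragging snugly. I handed the job in at 25.7 s of the 54 s allowed; no verdict is reported.

- **Door:** I pushed it along its arc until it met a firm stop at about 12 N, well over the catch's 2–3 N. Afterwards it lay flat against the instrument front in both cameras, and the visible part still did at the end.
- **Blade depth:** Drag began with the tip about 28 mm below the mouth. I went about 4 mm deeper, to roughly 32 mm. The push averaged 6.6 N after the last step and was close to that at hand-in. It grew at roughly 0.5–1 N per mm, though two of the readings were level (6.1 then 5.8 N).
- **Grip:** The handle edges match their predicted positions within about 1 px, so the blade has not slipped or tilted.
- **Bottles:** All three are where they started in the last scene picture.
- **Off-centre:** The gauge head floated about 4 mm towards +y, with about 1.4 N of side force. That is inside its 6 mm travel, so I left it. The two cameras also disagreed by about 2.5 mm sideways.

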